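# Gather the wheel nuts in one corner of a parts bin and hold it tilted

### The arm

A 6-joint arm with a two-finger parallel gripper is mounted at the origin on the work surface. World frame = base frame: x ahead of the robot, y to its left, z up, the work surface at z = 0. Lengths are in mm, angles in rad, forces in N, time in s.
With the tool pointing down it reaches from about 300 to 875 mm from the base axis. Payload 4.2 kg.
Tool frame: the origin (TCP) lies at the very end of the fingers, on their centre line; the grasp point (between the pads) lies 19 mm behind it; z points along the fingers, y is the direction in which the jaws open and shut (so a half turn about z gives the same grasp; the last joint's range is limited). The gripper opens to 85 mm and grips with 20 to 120 N. Pads are 22 mm wide; open, the fingers measure 114 mm over their backs; the gripper's body (76 mm by 85 mm) begins 54 mm behind the grasp point. The pads swing forward as they close: fully open they stand 13 mm farther back than shut.
Start: joints at [1.298, 0.32, 1.565, -0, 1.257, -0.02], TCP at [143.818, 556.739, 231.338] pointing down, gripper open.
Joint ranges: [-3.11, 3.11], [-0.84, 2.01], [0.21, 2.61], [-1.34, 4.49], [0.05, 2.63], [-2.56, 2.56]. Speed limits (rad/s): [2.57, 2.57, 3.14, 3.14, 3.14, 3.14].

### API

Orientations are given as a unit quaternion [w, x, y, z].
In Python, from rig import manip, cams gives the robot as it stands.
- The arm moves only by the shell command python3 -m handwheel 'ROWS' [FORCE]. ROWS is JSON, a list of rows, each a list of 3 entries, a list of its own where there are three numbers: the shift along the tool's x, y, z in units of 150 mm (1.0 is 150 mm), then the turn, a rotation vector about the tool's x, y, z in units of 180 degrees (1.0 is 180 degrees), then the closure in counts, from 0 (fully open) to 255 (shut). A call has 1 to 8 rows; each row shifts and turns the commanded pose from where the row before left it, along the tool's axes as they then stand; what a row does not reach is not made up. A row lasts 1/10 s, in which the tool goes at most 50 mm and 8.59 degrees, less where a joint would pass 70% of its speed; a pose out of reach is approached as far as the arm can. A call with a number of a shift or a turn outside -1 to 1 is refused whole. A call with a gripper value outside its range is refused whole. The fingers move at their own pace and stop on an object; FORCE is the grip in N (left out, the last holds). Time passes only in rows, so rows that do not move let the fingers close. It gives the time, the measured TCP pose, the force and the opening at its end, in the units of the state.
- manip.observe(): the state, without advancing time (a new reading comes with each control period).
- cams.camera(name): name is "side" or "top"; returns a dict with "img" (480x640x3 uint8, blue, green, red), "range_z" (480x640 float32, mm along the optical axis (not along the pixel's ray), 0 where there is no reading), "mtx" (3x3 intrinsics, pixels), "position" and "attitude" of the camera in the world. Camera axes: x right, y up, looking along -z (the intrinsics and any distortion apply to the point x, -y, -z); pixel columns grow to the right and rows downward; lengths in mm; the calibration is good to about 2 mm. A picture is of the moment at which its call begins.
- manip.job_done(): hands the job in, once; it reports no verdict.
The state is a dict: "t": time; "joint_pos": joint angles; "qd": joint speeds; "joint_efforts": joint torques, N m; "tcp_pos": TCP position; "tool_rot": TCP orientation; "wrist_force": force on the tool from outside, world axes, zero at the start; "torque": the same for the moment, N m; "width": opening from 0.0 (shut) to 1.0 (fully open).
Only numpy, scipy, OpenCV 4.12 (cv2) and the standard library are available. Lean on these libraries where they do the work, as an engineer would, in place of code of your own. Each camera call takes 0.05 s, during which the arm holds its last target.

### The job

One wheel nut has been left lying on the bench: put it into the open grey parts bin with the other three and let go of it. Then lift the bin clear of the bench (its grip tab is there for that) and tilt it so that all four nuts slide together into one corner, the one opposite the tab wall on the side where the flat steel tray stands. Finish while still holding the bin in the air, tilted and still, with the nuts gathered there, and leave the other things on the bench where they are.

Things in the scene. Friction and masses are not known exactly. Their poses are not given: they have to be found in the camera images.
- bin: Loose open-topped grey plastic parts bin, 140 (its x) by 260 (its y) by 60 high, walls 4 thick, inner floor 7 above its underside, 0.3 kg (may vary by a fifth), standing upright on the bench. Origin: centre of its underside; z up, -x towards the wall with the grip tab (roughly facing the robot), +y to the robot's left, along the long walls.
- bin_tab (a point): Grip tab of the bin, where to take it: an upright plate, 10 thick (along the bin's x), 50 wide (along the bin's y), in the middle of the long wall at the bin's -x side, rising from the wall's rim at 60 to 100 above the bin's underside. This point is in the plate's middle, 85 above the underside, at x -65, y 0 of the bin. Axes as the bin's. Its outer face is flush with the wall's outer face.
- corner_left (a point): Inside floor corner of the bin opposite the tab wall, at its +y end (bin frame 66, 126, 7). The nuts belong here if the tray stands to the robot's left (tray y above 0).
- corner_right (a point): Inside floor corner of the bin opposite the tab wall, at its -y end (bin frame 66, -126, 7). The nuts belong here if the tray stands to the robot's right (tray y below 0).
- nut1: Hexagonal steel wheel nut, oiled, 22 across the flats, 25.4 across the corners, 18 high, 40 g, lying flat (z up), its x square to a pair of flats; origin: centre of its underside. Starts inside the bin, in the half nearer the tab wall. Oiled: the coefficient of friction of nuts on anything is about 0.15, so on the bin's floor they begin to slide at about 8 to 11 degrees of tilt (15 or more towards each wall to bring them right along the wall).
- nut2: Hexagonal steel wheel nut, oiled, 22 across the flats, 25.4 across the corners, 18 high, 40 g, lying flat (z up), its x square to a pair of flats; origin: centre of its underside. Starts inside the bin, in the half nearer the tab wall.
- nut3: Hexagonal steel wheel nut, oiled, 22 across the flats, 25.4 across the corners, 18 high, 40 g, lying flat (z up), its x square to a pair of flats; origin: centre of its underside. Starts inside the bin, in the half nearer the tab wall.
- nut4: Hexagonal steel wheel nut, oiled, 22 across the flats, 25.4 across the corners, 18 high, 40 g, lying flat (z up), its x square to a pair of flats; origin: centre of its underside. The stray one: starts on the bench, at the side of the bin away from the tray, in front of the pulley.
- tray: Flat open steel tray, 160 (x) by 130 (y) by 22 high, fixed to the bench to the left (y about 0.31) or the right (y about -0.31) of the bin; origin: centre of its underside. It only tells which corner is meant.
- pulley: Bystander: dark steel belt pulley lying flat, 110 diameter, 42 high over its hub, loose, on the other side of the bin from the tray; origin: centre of its underside.
- can: Bystander: plain closed metal can, 66 diameter, 85 high, loose, on the robot's side of the tray; origin: centre of its underside.

How it is judged (in metres and radians):
On the way, in this order (a step that is already met when the one before it is completed fails the run):
1. the stray nut lies in the bin, let go, the bin standing on the bench (x of nut4 in the frame of bin between -0.066 and 0.066 m and y of nut4 in the frame of bin between -0.126 and 0.126 m and z of nut4 in the frame of bin between 0 and 0.055 m and linear speed of nut4 below 0.05 m/s and contact force between the fingers and nut4 below 0.1 N and angle between bin's own z axis and vertical below 0.1 rad and height (world z) of bin below 0.01 m), for 0.2 s.
2. the bin is held in the fingers, clear of the bench (height (world z) of each of corner_left, corner_right above 0.02 m and contact force between the fingers and bin above 1 N), for 0.2 s.
At the end, for the whole second after the job is handed in: All four nuts at rest in the bin within 100 mm of the inside corner opposite the tab on the tray's side; the bin in the fingers (over 1 N), still, tilted 0.2 to 0.9 rad, both inside corners opposite the tab over 20 mm above the bench, touching no other thing. Ends holding (all of step 2 and ((world y of tray above 0 m and distance between each of nut1, nut2, nut3, nut4 and corner_left below 0.1 m) or (world y of tray below 0 m and distance between each of nut1, nut2, nut3, nut4 and corner_right below 0.1 m)) and x of nut1 in the frame of bin between -0.066 and 0.066 m and y of nut1 in the frame of bin between -0.126 and 0.126 m and z of nut1 in the frame of bin between 0 and 0.055 m and linear speed of each of nut1, nut2, nut3, nut4, bin below 0.03 m/s and x of nut2 in the frame of bin between -0.066 and 0.066 m and y of nut2 in the frame of bin between -0.126 and 0.126 m and z of nut2 in the frame of bin between 0 and 0.055 m and x of nut3 in the frame of bin between -0.066 and 0.066 m and y of nut3 in the frame of bin between -0.126 and 0.126 m and z of nut3 in the frame of bin between 0 and 0.055 m and x of nut4 in the frame of bin between -0.066 and 0.066 m and y of nut4 in the frame of bin between -0.126 and 0.126 m and z of nut4 in the frame of bin between 0 and 0.055 m and angle between bin's own z axis and vertical between 0.2 and 0.9 rad and angular speed of bin below 0.15 rad/s and contact force between bin and pulley below 0.2 N and contact force between bin and can below 0.2 N and contact force between bin and tray below 0.2 N); the arm keeps its last pose, push and grip.
It fails at once if the pulley or the can is moved by more than 30 mm (distance of any of pulley, can from where it was at the start of the episode above 0.03 m).
It also fails if it takes over 58 s, if anything falls off the work surface, if the arm or the gripper's body presses on something with over 40 N, if the wrist force passes 120 N, or if a joint passes its speed limit or range.

## Working session

There is one attempt and no reset: what is moved stays moved. The work goes in short steps, Python scripts to look and compute and a shell command to move; the robot and the scene stay as the last step left them, time stands still between calls to the robot, and variables do not carry over. Pictures are saved under pics/ and viewed, and the job is handed in when it is done.

```bash
ls; mkdir -p pics; python3 - <<'E'
from rig import manip, cams
import cv2
print(manip.observe())
for n in("side","top"):
    c=cams.camera(n); cv2.imwrite(f"pics/{n}0.png",c["img"]); print(n,c["mtx"],c["position"],c["attitude"],[k for k in c])
E
```

```text
pics
{'t': 0.0, 'joint_pos': array([ 1.29800967e+00,  3.20291229e-01,  1.56565865e+00,  3.86953302e-05,
        1.25739114e+00, -1.99907182e-02]), 'qd': array([ 0.00125985,  0.00100684, -0.00136869, -0.00018977, -0.00032597,
       -0.00173315]), 'joint_efforts': array([ 1.00538953e-03, -4.15513480e+01, -2.34163499e+01, -7.21241759e-05,
        8.19176494e-03,  1.57876293e-06]), 'tcp_pos': array([143.67160314, 556.2804274 , 230.49055072]), 'tool_rot': array([-1.45717373e-04,  1.26067557e-01,  9.92021273e-01, -8.62150681e-04]), 'wrist_force': array([ 0.23275031, -0.01995997, -0.93343616]), 'torque': array([-0.01671263, -0.05205791,  0.03402464]), 'width': 1.0036584878822776}
side [[540.32319768   0.         323.92193501]
 [  0.         540.32319768 241.79904385]
 [  0.           0.           1.        ]] [ 470.06861942 -809.33883481  798.2577758 ] [ 0.91084262  0.4099722  -0.02073629 -0.04311057] ['img', 'range_z', 'mtx', 'position', 'attitude']
top [[532.11260641   0.         321.97627829]
 [  0.         532.11260641 230.78829215]
 [  0.           0.           1.        ]] [ 414.49220518  -12.52783643 1141.67715694] [ 0.71402612  0.06037681 -0.05276538 -0.69551215] ['img', 'range_z', 'mtx', 'position', 'attitude']
```

View pics/side0.png

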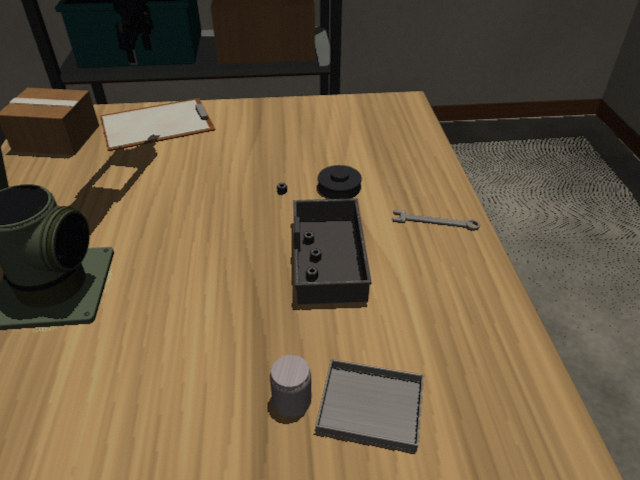

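View pics/top0.png

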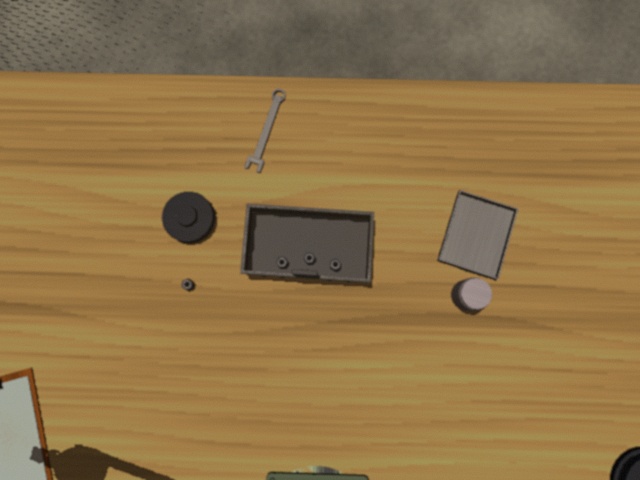

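The side view shows the stray nut at (282,188) in front of the pulley (339,181), the bin at about (330,250), and the tray at (370,403) on the robot's right. In the top view the nut is at (188,285) and the tab at about (306,273). So the target is corner_right.

```bash
cat > h.py <<'E'
import numpy as np, cv2
from scipy.spatial.transform import Rotation as R
from rig import manip, cams
def rot(q): return R.from_quat([q[1],q[2],q[3],q[0]])
def get(n,save=None):
    c=cams.camera(n)
    if save: cv2.imwrite(f"pics/{save}.png",c["img"])
    v,u=np.mgrid[0:480,0:640]; z=c["range_z"]; K=c["mtx"]
    p=np.stack([(u-K[0,2])/K[0,0]*z,-(v-K[1,2])/K[1,1]*z,-z],-1)
    w=rot(c["attitude"]).apply(p.reshape(-1,3)).reshape(480,640,3)+c["position"]
    w[z==0]=np.nan; c["w"]=w
    return c
def ray(c,u,v,h):
    K=c["mtx"]; d=rot(c["attitude"]).apply([(u-K[0,2])/K[0,0],-(v-K[1,2])/K[1,1],-1])
    return c["position"]+d*(h-c["position"][2])/d[2]
E
python3 - <<'E'
from h import *
t=get("top"); s=get("side")
def blob(c,u0,v0,r,lo,hi):
    w=c["w"][v0-r:v0+r,u0-r:u0+r]; m=(w[...,2]>lo)&(w[...,2]<hi)
    q=w[m]; return len(q), q.mean(0).round(1), np.nanmin(q,0).round(1), np.nanmax(q,0).round(1)
for c,u,v in((t,188,285),(s,282,188)):
    print("nut4",blob(c,u,v,10,10,30))
    g=cv2.cvtColor(c["img"],cv2.COLOR_BGR2GRAY)[v-12:v+12,u-12:u+12]
    m=(g<70).astype(np.uint8); M=cv2.moments(m,True); uu,vv=M["m10"]/M["m00"]+u-12,M["m01"]/M["m00"]+v-12
    print(uu,vv,ray(c,uu,vv,14).round(1))
print("pulley",blob(t,188,217,32,15,60)); print("can",blob(t,474,294,25,70,100)); print("table",t["w"][330,200],s["w"][330,200])
for c in(t,s):
    w=c["w"]; inb=(w[...,0]>350)&(w[...,0]<650)&(abs(w[...,1])<190)
    for lo,hi in((52,68),(85,110)):
        q=w[inb&(w[...,2]>lo)&(w[...,2]<hi)]
        if len(q)>4: print("bin",lo,len(q),q.mean(0),cv2.minAreaRect(q[:,:2].astype(np.float32)), np.median(q[:,2]))
for u,v in((282,263),(310,259),(335,265)): print("nut",blob(t,u,v,8,18,35))
E
```

```text
nut4 (105, array([475.5, 285. ,  17.8]), array([464.1, 274.3,  10. ]), array([487.8, 296.3,  24.2]))
190.0327868852459 285.39344262295083 [472.4 278.1  14. ]
nut4 (76, array([471.2, 281.9,  17.5]), array([458.3, 269.6,  10.2]), array([483. , 296. ,  23.7]))
281.4823529411765 189.11764705882354 [471.3 276.2  14. ]
pulley (2045, array([618.6, 290.7,  31.9]), array([564.9, 236.9,  22.3]), array([673.8, 348.6,  47. ]))
can (856, array([ 468.3, -302. ,   83.9]), array([ 437.5, -334.9,   70.3]), array([ 501.2, -271.9,   91. ]))
table [379.89236126 253.65256741   3.02623506] [ 302.92698688 -142.46194813    3.36787779]
bin 52 1435 [569.09720684  32.80304656  59.82897669] ((566.0396728515625, 32.18357849121094), (266.3291320800781, 146.96475219726562), 87.5746841430664) 60.00460283237817
bin 85 143 [500.13904435  34.19843209  99.22138511] ((500.7569580078125, 34.85593032836914), (49.29042053222656, 10.315530776977539), 87.7594223022461) 99.94200812737222
bin 52 1247 [566.02678123  16.75138267  59.79787621] ((561.7366943359375, 32.303192138671875), (271.76153564453125, 146.3848114013672), 87.76217651367188) 60.447266926739644
bin 85 107 [496.32725662  27.2967181   98.88135641] ((496.1883544921875, 33.17911148071289), (52.706871032714844, 9.875818252563477), 89.42424011230469) 100.4722085186911
nut (97, array([526.7,  86.4,  25. ]), array([515.9,  74.4,  18. ]), array([537.2,  97.4,  30.7]))
nut (95, array([537.5,  29. ,  25.2]), array([527.2,  17.3,  19.4]), array([549. ,  40.4,  30.1]))
nut (94, array([525.1, -26.1,  25.1]), array([513.9, -35.8,  18.3]), array([537.3, -14.8,  30.9]))
```

```bash
cat >> h.py <<'E'
def delta(target,yawx=None,pos=None):
    o=manip.observe(); T=rot(o["tool_rot"]); d=T.inv().apply(np.array(target)-o["tcp_pos"])
    print("tcp",o["tcp_pos"].round(1),"shift units",(d/150).round(4),"t",round(o["t"],2),"w",round(o["width"],3))
E
python3 -m handwheel '[[[0,0,0],[0,0,0.0433],0],[[0,0,0],[0,0,0.0433],0],[[0,0,0],[0,0,0.0433],0],[[0,0,0],[0,0,0.0433],0],[[0,0,0],[0,0,0.0433],0],[[0,0,0],[0,0,0.0433],0],[[0,0,0],[0,0,0.0433],0],[[0,0,0],[0,0,0.0433],0]]' 30
python3 -m handwheel '[[[0,0,0],[0,0,0.0433],0],[[0,0,0],[0,0,0.0433],0],[[0,0,0],[0,0,0],0],[[0,0,0],[0,0,0],0]]'
python3 -c "
from h import *
delta([473,283,120]);print(rot(manip.observe()['tool_rot']).as_matrix().round(3))"
```

```text
t: 1.0
tcp_pos: [143.8, 556.6, 231.1]
tool_rot: [0.0, 0.624, 0.782, -0.0]
wrist_force: [0.1, -0.7, -0.4]
width: 1.002
t: 1.4
tcp_pos: [143.8, 556.7, 231.2]
tool_rot: [0.0, 0.721, 0.693, -0.0]
wrist_force: [-0.4, -1.0, 1.2]
width: 0.999
tcp [143.8 556.7 231.2] shift units [-1.7361  2.265   0.7415] t 1.4 w 0.999
[[ 0.039  0.999 -0.   ]
 [ 0.999 -0.039 -0.   ]
 [-0.    -0.    -1.   ]]
```

```bash

python3 -m handwheel '[[[-0.1447,0.1888,0.0618],[0,0,0],0],[[-0.1447,0.1888,0.0618],[0,0,0],0],[[-0.1447,0.1888,0.0618],[0,0,0],0],[[-0.1447,0.1888,0.0618],[0,0,0],0],[[-0.1447,0.1888,0.0618],[0,0,0],0],[[-0.1447,0.1888,0.0618],[0,0,0],0]]'
python3 -m handwheel '[[[-0.1447,0.1888,0.0618],[0,0,0],0],[[-0.1447,0.1888,0.0618],[0,0,0],0],[[-0.1447,0.1888,0.0618],[0,0,0],0],[[-0.1447,0.1888,0.0618],[0,0,0],0],[[-0.1447,0.1888,0.0618],[0,0,0],0],[[-0.1447,0.1888,0.0618],[0,0,0],0],[[0,0,0],[0,0,0],70],[[0,0,0],[0,0,0],70]]'
python3 -c "
from h import *
delta([473,283,4]);get('side','s1');get('top','t1')"
```

```text
t: 2.0
tcp_pos: [309.0, 418.5, 175.4]
tool_rot: [-0.0, 0.721, 0.693, 0.0]
wrist_force: [0.6, 0.3, 0.2]
width: 0.998
t: 2.8
tcp_pos: [472.5, 281.6, 119.7]
tool_rot: [-0.0, 0.722, 0.692, -0.0]
wrist_force: [0.2, 0.5, -0.3]
width: 0.729
tcp [472.5 281.6 119.7] shift units [0.0093 0.0038 0.7716] t 2.8 w 0.729
```

```bash
python3 -c "
import cv2
a=cv2.imread('pics/s1.png')[120:240,200:360];b=cv2.imread('pics/t1.png')[220:340,120:280]
cv2.imwrite('pics/c1.png',cv2.resize(cv2.hconcat([a,b]),None,fx=2.5,fy=2.5,interpolation=cv2.INTER_CUBIC))"
```

```text
(no output)
```

View pics/c1.png

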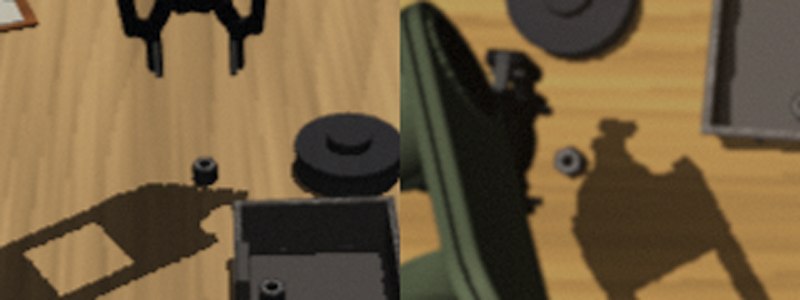

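Nut seen at about (187.6,284.4) in the top view and (282.4,188.4) in the side view. It lies between the jaws, clear of the pulley.

```bash

python3 -m handwheel '[[[0,0,0.2],[0,0,0],70],[[0.006,0.003,0.2],[0,0,0],70],[[0,0,0.2],[0,0,0],70],[[0,0,0.1],[0,0,0],70],[[0,0,0.07],[0,0,0],70],[[0,0,0],[0,0,0],70],[[0,0,0],[0,0,0],255],[[0,0,0],[0,0,0],255]]' 35
python3 -m handwheel '[[[0,0,0],[0,0,0],255],[[0,0,0],[0,0,0],255],[[0,0,0],[0,0,0],255],[[0,0,0],[0,0,0],255],[[0,0,0],[0,0,0],255]]'
python3 -m handwheel '[[[0,0,-0.1],[0,0,0],255],[[0,0,-0.2],[0,0,0],255],[[0,0,-0.3],[0,0,0],255],[[0,0,-0.3],[0,0,0],255],[[0,0,-0.3],[0,0,0],255],[[0,0,0],[0,0,0],255]]'
python3 -c "
from h import *
delta([575,-63.5,186]);get('side','s2')"
```

```text
t: 3.7
tcp_pos: [473.5, 283.7, 5.8]
tool_rot: [0.0, 0.722, 0.692, 0.001]
wrist_force: [0.5, 0.4, 0.1]
width: 0.395
t: 4.2
tcp_pos: [473.5, 283.6, 5.9]
tool_rot: [0.0, 0.722, 0.692, 0.001]
wrist_force: [-1.9, 0.2, 6.9]
width: 0.272
t: 4.8
tcp_pos: [476.2, 284.8, 191.6]
tool_rot: [0.002, 0.722, 0.692, 0.007]
wrist_force: [-0.5, -0.5, 0.2]
width: 0.263
tcp [476.2 284.8 191.6] shift units [-2.2922  0.7563  0.0289] t 4.8 w 0.263
```

View pics/s2.png

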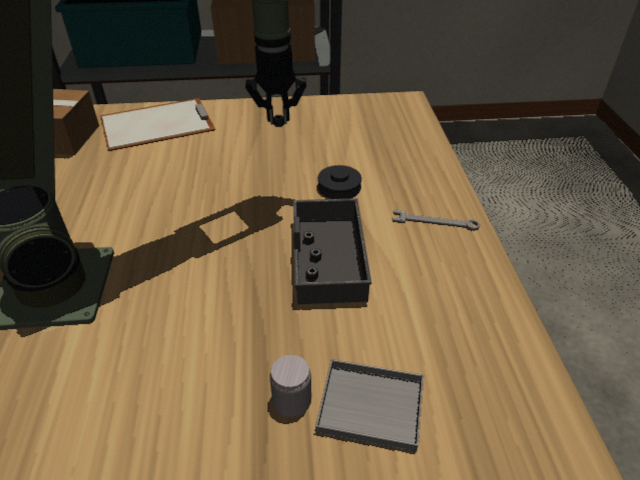

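The nut is held at (279,121), with the opening at about 22 mm. Carrying it over the bin.

```bash

python3 -m handwheel '[[[-0.1,0.03,0],[0,0,0],255],[[-0.2,0.07,0],[0,0,0],255],[[-0.24,0.08,0],[0,0,0],255],[[-0.24,0.08,0],[0,0,0],255],[[-0.24,0.08,0],[0,0,0],255],[[-0.24,0.08,0],[0,0,0],255]]'
python3 -m handwheel '[[[-0.24,0.08,0],[0,0,0],255],[[-0.24,0.08,0],[0,0,0],255],[[-0.24,0.08,0],[0,0,0],255],[[-0.2,0.07,0.02],[0,0,0],255],[[-0.11,0.036,0.01],[0,0,0],255],[[0,0,0],[0,0,0],255],[[0,0,0],[0,0,0],255],[[0,0,0],[0,0,0],255]]'
python3 -c "
from h import *
delta([575,-63.5,20]);get('side','s3');get('top','t3')"
```

```text
t: 5.45
tcp_pos: [526.6, 88.7, 182.3]
tool_rot: [-0.001, 0.722, 0.692, -0.002]
wrist_force: [1.0, 0.3, -0.5]
width: 0.265
t: 6.25
tcp_pos: [572.5, -64.0, 179.6]
tool_rot: [-0.001, 0.722, 0.692, -0.0]
wrist_force: [-0.0, 0.4, -0.6]
width: 0.269
tcp [572.5 -64.  179.6] shift units [0.003  0.0181 1.0643] t 6.25 w 0.269
```

View pics/s3.png

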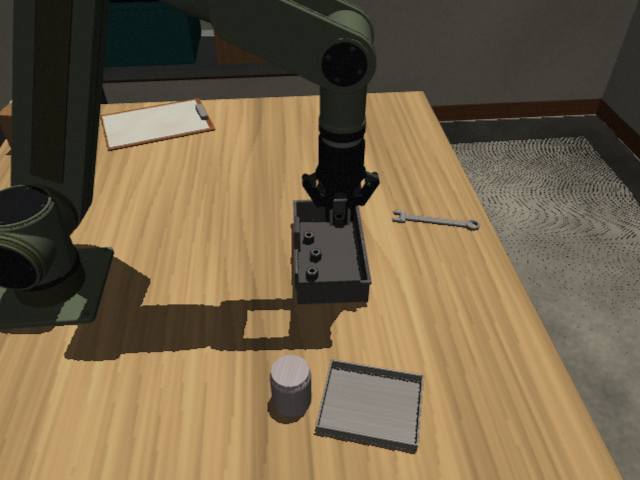

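```bash

python3 -m handwheel '[[[0,-0.02,0.1],[0,0,0],255],[[0,-0.02,0.2],[0,0,0],255],[[0,0,0.2],[0,0,0],255],[[0,0,0.2],[0,0,0],255],[[0,0,0.15],[0,0,0],255],[[0,0,0.12],[0,0,0],255],[[0,0,0.06],[0,0,0],255],[[0,0,0],[0,0,0],255]]'
python3 -m handwheel '[[[0,0,0],[0,0,0],135],[[0,0,0],[0,0,0],135],[[0,0,0],[0,0,0],135],[[0,0,0],[0,0,0],135]]'
python3 -m handwheel '[[[0,0,-0.1],[0,0,0],135],[[0,0,-0.2],[0,0,0],135],[[0,0,-0.3],[0,0,0],135],[[0,0,-0.3],[0,0,0],135],[[0,0,-0.1],[0,0,0],135],[[0,0,0],[0,0,0],135]]'
python3 -c "
from h import *
delta([498.7,34.5,180]);get('side','s4')"
```

```text
t: 7.15
tcp_pos: [566.4, -64.0, 24.7]
tool_rot: [-0.001, 0.722, 0.692, -0.001]
wrist_force: [0.5, 0.4, -0.3]
width: 0.271
t: 7.55
tcp_pos: [567.5, -64.8, 26.3]
tool_rot: [0.001, 0.722, 0.692, 0.0]
wrist_force: [-1.1, 0.1, -0.6]
width: 0.474
t: 8.15
tcp_pos: [568.8, -65.1, 179.0]
tool_rot: [0.003, 0.722, 0.692, 0.002]
wrist_force: [-0.7, -0.2, -1.1]
width: 0.47
tcp [568.8 -65.1 179. ] shift units [ 0.6433 -0.4951 -0.0106] t 8.15 w 0.47
```

View pics/s4.png

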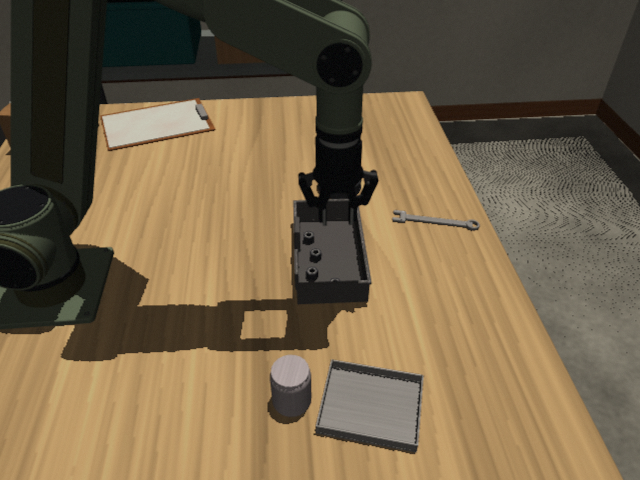

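Nut 4 lies in the bin, its top just visible over the near wall at (335,280), and the bin hasn't moved. Next, go above the tab.

```bash

python3 -m handwheel '[[[0.1,-0.08,0],[0,0,0],135],[[0.15,-0.12,0],[0,0,0],135],[[0.15,-0.12,0],[0,0,0],135],[[0.15,-0.115,0],[0,0,0],135],[[0.0933,-0.06,0],[0,0,0],135],[[0,0,0],[0,0,0],135],[[0,0,0],[0,0,0],135]]'
python3 -c "
from h import *
delta([498.7,34.5,66]);s=get('side','s5');t=get('top','t5')
for c in(s,t):
    w=c['w'];m=(w[...,0]>470)&(w[...,0]<530)&(abs(w[...,1]-34)<40)&(w[...,2]>85)&(w[...,2]<108)
    q=w[m];print(len(q), q.mean(0) if len(q) else 0)
    if len(q)>5: print(cv2.minAreaRect(q[:,:2].astype(np.float32)))
"
```

```text
t: 8.9
tcp_pos: [497.0, 34.9, 175.0]
tool_rot: [-0.0, 0.722, 0.692, -0.0]
wrist_force: [-0.1, 0.5, -0.0]
width: 0.472
tcp [497.   34.9 175. ] shift units [-0.0017  0.0118  0.7269] t 8.9 w 0.472
105 [496.31427398  27.85571121  98.82491763]
((496.1304016113281, 33.100975036621094), (54.82987594604492, 9.810795783996582), 89.49694061279297)
0 0
```

View pics/s5.png

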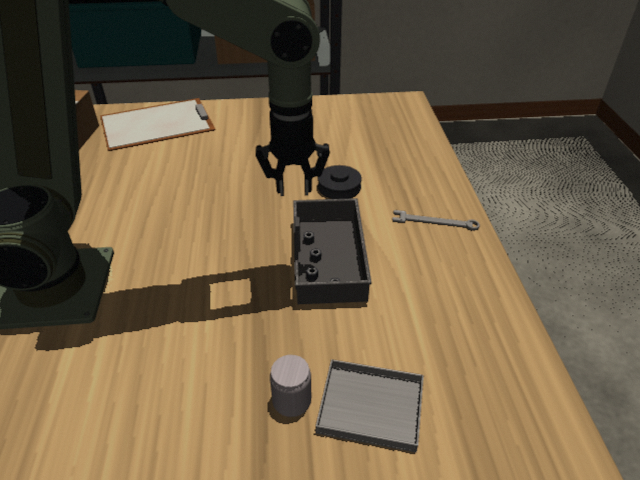

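The tab is unmoved, at x about 498, and the fingers are above it. Descend, grip and lift.

```bash

python3 -m handwheel '[[[0,0.007,0.15],[0,0,0],135],[[0,0,0.2],[0,0,0],135],[[0,0,0.2],[0,0,0],135],[[0,0,0.12],[0,0,0],135],[[0,0,0.05],[0,0,0],135],[[0,0,0],[0,0,0],135],[[0,0,0],[0,0,0],135]]'
python3 -m handwheel '[[[0,0,0],[0,0,0],255],[[0,0,0],[0,0,0],255],[[0,0,0],[0,0,0],255],[[0,0,0],[0,0,0],255],[[0,0,0],[0,0,0],255],[[0,0,0],[0,0,0],255],[[0,0,0],[0,0,0],255]]' 110
python3 -c "
from h import *
o=manip.observe();print(o['wrist_force'],o['torque'],o['tcp_pos'],o['width'])"
```

```text
t: 9.7
tcp_pos: [499.0, 34.4, 68.2]
tool_rot: [0.001, 0.722, 0.692, 0.001]
wrist_force: [0.0, -0.4, 1.1]
width: 0.468
t: 10.4
tcp_pos: [499.6, 34.7, 68.8]
tool_rot: [0.001, 0.722, 0.692, 0.001]
wrist_force: [1.7, -2.0, 6.5]
width: 0.095
[ 1.67037727 -1.98714454  6.54871215] [-0.12842035 -0.24097892  0.04457009] [499.59847507  34.72036247  68.79234302] 0.09495432998625732
```

```bash

python3 -m handwheel '[[[0,0,-0.04],[0,0,0],255],[[0,0,-0.08],[0,0,0],255],[[0,0,-0.12],[0,0,0],255],[[0,0,-0.12],[0,0,0],255],[[0,0,-0.12],[0,0,0],255],[[0,0,-0.12],[0,0,0],255],[[0,0,-0.12],[0,0,0],255],[[0,0,-0.12],[0,0,0],255]]'
python3 -m handwheel '[[[0,0,-0.12],[0,0,0],255],[[0,0,-0.12],[0,0,0],255],[[0,0,-0.12],[0,0,0],255],[[0,0,-0.12],[0,0,0],255],[[0,0,-0.08],[0,0,0],255],[[0,0,-0.04],[0,0,0],255],[[0,0,0],[0,0,0],255],[[0,0,0],[0,0,0],255]]'
python3 -c "
from h import *
o=manip.observe();print(o['wrist_force'],o['torque'],o['tcp_pos'],o['width'],o['joint_pos'])
get('side','s6')"
```

```text
t: 11.2
tcp_pos: [496.7, 34.8, 194.2]
tool_rot: [-0.001, 0.722, 0.692, -0.001]
wrist_force: [0.2, 0.4, -4.5]
width: 0.098
t: 12.0
tcp_pos: [497.4, 34.7, 282.7]
tool_rot: [-0.001, 0.722, 0.692, -0.001]
wrist_force: [1.2, -0.1, -4.3]
width: 0.1
[ 1.15576739 -0.12865997 -4.33545867] [-0.0060677   0.25208255 -0.01693885] [497.39790179  34.7067063  282.71479754] 0.0998444847183442 [4.65153138e-02 1.69386711e-01 1.63894605e+00 1.32106692e-04
 1.33530762e+00 8.88034885e-02]
```

View pics/s6.png

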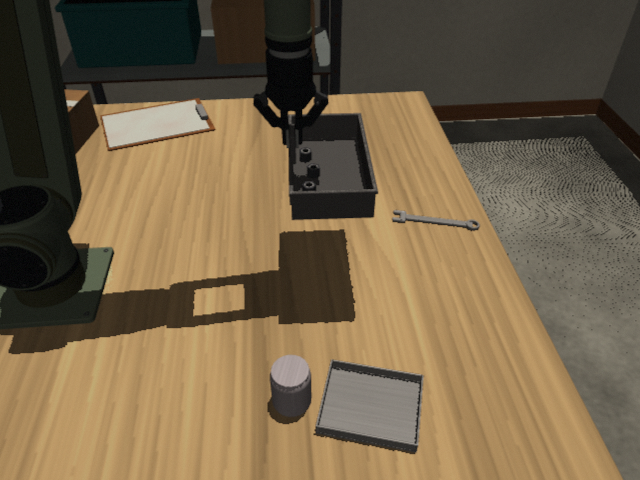

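The bin is held level at z≈280, and nuts 1–3 still sit by the tab wall (rows 153–187). Tilt the far wall down first.

```bash

python3 -m handwheel '[[[0,0,0],[0.01,0,0],255],[[0,0,0],[0.0174,0,0],255],[[0,0,0],[0.0174,0,0],255],[[0,0,0],[0.0174,0,0],255],[[0,0,0],[0.0174,0,0],255],[[0,0,0],[0.0174,0,0],255],[[0,0,0],[0.0174,0,0],255],[[0,0,0],[0.0174,0,0],255]]'
python3 -m handwheel '[[[0,0,0],[0.01,0,0],255],[[0,0,0],[0,0,0],255],[[0,0,0],[0,0,0],255],[[0,0,0],[0,0,0],255],[[0,0,0],[0,0,0],255],[[0,0,0],[0,0,0],255],[[0,0,0],[0,0,0],255]]'
python3 -c "
from h import *
o=manip.observe();print(o['wrist_force'],o['torque'],o['width'],o['joint_pos'])
get('side','s7')"
```

```text
t: 12.85
tcp_pos: [498.4, 34.7, 282.7]
tool_rot: [-0.149, 0.706, 0.677, -0.143]
wrist_force: [-0.6, -0.9, -3.8]
width: 0.097
t: 13.55
tcp_pos: [497.9, 34.7, 283.8]
tool_rot: [-0.159, 0.704, 0.675, -0.153]
wrist_force: [0.6, -0.0, -3.6]
width: 0.097
[ 0.57319093 -0.01284443 -3.59207067] [-0.0242659  -0.28257156 -0.00548549] 0.0968879448548226 [0.0274254  0.40498506 1.37967109 0.0308739  1.80072679 0.06995943]
```

View pics/s7.png

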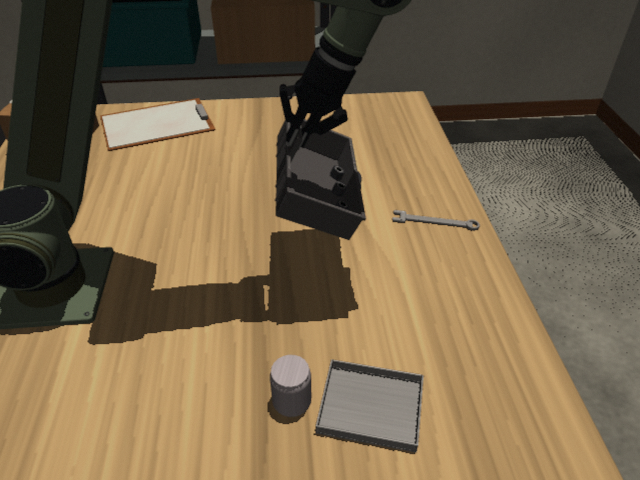

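Tilted; three nuts show along the far wall at (338,172), (341,187) and (345,203). Next, tilt the tray-side end down.

```bash

python3 -m handwheel '[[[0,0,0],[0,0.01,0],255],[[0,0,0],[0,0.0174,0],255],[[0,0,0],[0,0.0174,0],255],[[0,0,0],[0,0.0174,0],255],[[0,0,0],[0,0.0174,0],255],[[0,0,0],[0,0.0174,0],255],[[0,0,0],[0,0.0174,0],255],[[0,0,0],[0,0.0174,0],255]]'
python3 -m handwheel '[[[0,0,0],[0,0.0174,0],255],[[0,0,0],[0,0.01,0],255],[[0,0,0],[0,0,0],255],[[0,0,0],[0,0,0],255],[[0,0,0],[0,0,0],255],[[0,0,0],[0,0,0],255],[[0,0,0],[0,0,0],255],[[0,0,0],[0,0,0],255]]'
python3 -c "
from h import *
o=manip.observe();print(o['wrist_force'],o['torque'],o['width'],o['joint_pos'])
get('side','s8');get('top','t8')"
```

```text
t: 14.4
tcp_pos: [498.1, 34.0, 283.6]
tool_rot: [-0.295, 0.721, 0.627, -0.004]
wrist_force: [-0.4, 0.0, -4.2]
width: 0.106
t: 15.2
tcp_pos: [498.0, 35.0, 283.6]
tool_rot: [-0.321, 0.72, 0.615, 0.026]
wrist_force: [0.0, -0.7, -3.8]
width: 0.098
[ 0.00519119 -0.70699605 -3.79207255] [-0.59231435 -0.20332929  0.01255443] 0.09825753677771425 [-0.21616321  0.40543021  1.46822378  0.42793118  1.77062137 -0.08196513]
```

View pics/s8.png

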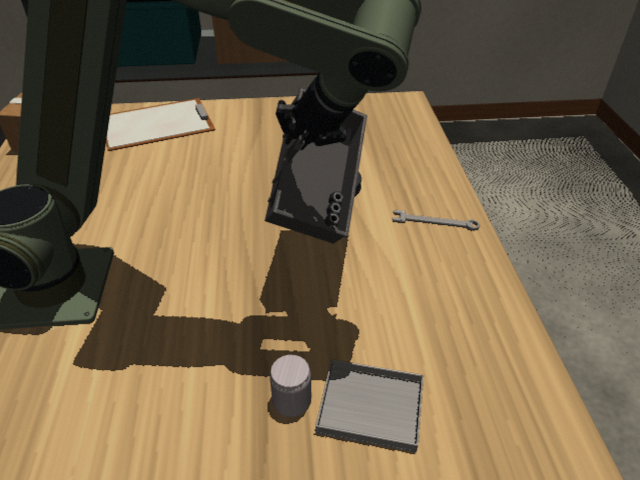

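View pics/t8.png

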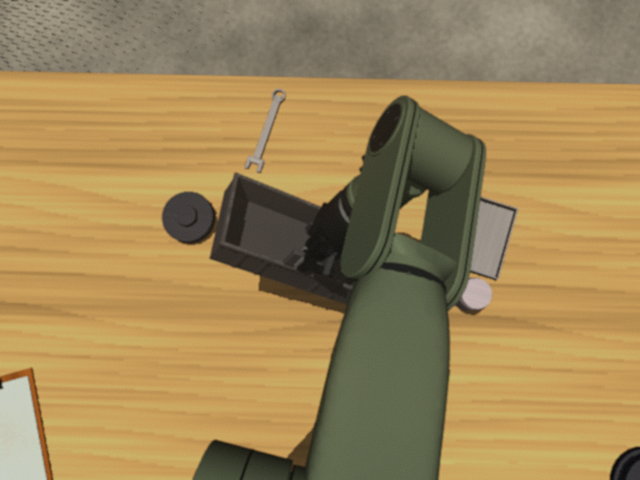

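```bash
python3 -c "
import cv2
a=cv2.imread('pics/s8.png')[90:250,250:400];b=cv2.imread('pics/s7.png')[90:250,250:400]
x=cv2.resize(cv2.hconcat([a,b]),None,fx=2.6,fy=2.6,interpolation=cv2.INTER_CUBIC)
cv2.imwrite('pics/c8.png',cv2.convertScaleAbs(x,alpha=1.8,beta=20))"
```

```text
(no output)
```

View pics/c8.png

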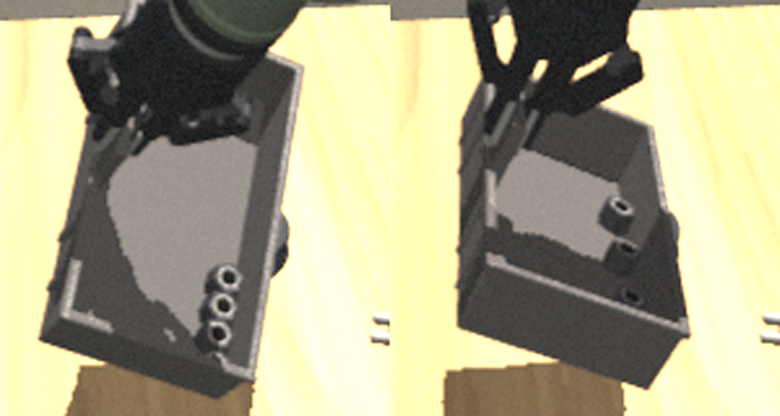

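The bulge outside the far wall at (358,185) is the pulley on the bench behind the bin. Three nuts sit in a file towards the corner at (336,197), (334,208) and (331,217). The fourth is probably hidden by the end wall. I'll measure them in the bin frame.

```bash
cat > m.py <<'E'
from h import *
def binpts(c):
    o=manip.observe(); B=rot(o["tool_rot"]).as_matrix()@np.array([[0,1,0],[1,0,0],[0,0,-1.]])
    org=o["tcp_pos"]-B@np.array([-65,0,68.5]); print("tilt",np.arccos(B[2,2]))
    for n,p in(("cl",[66,126,7]),("cr",[66,-126,7])): print(n,(org+B@p).round(0))
    b=(c["w"]-org)@B
    return b,org,B
E
python3 - <<'E'
from m import *
s=get("side"); b,org,B=binpts(s)
x,y,z=b[...,0],b[...,1],b[...,2]
ins=(x>-75)&(x<80)&(y>-140)&(y<140)
rim=ins&(z>52)&(z<70)&((x>55)|(abs(y)>115)); q=b[rim]; print("rim",len(q),q.min(0),q.max(0),np.median(q[:,2]))
fl=ins&(abs(x)<50)&(abs(y)<80)&(z<12)&(z>0); print("floor",fl.sum(),np.median(z[fl]))
nut=ins&(x<62)&(y>-124)&(y<0)&(z>18)&(z<32)&(x>-40)
v,u=np.nonzero(nut); print(len(u))
im=s["img"].copy(); im=cv2.convertScaleAbs(im,alpha=1.8,beta=20); im[nut]=(0,0,255)
def proj(p):
    d=rot(s["attitude"]).inv().apply(org+B@np.array(p)-s["position"]); K=s["mtx"]; return (K[0,0]*d[0]/-d[2]+K[0,2],K[1,1]*-d[1]/-d[2]+K[1,2])
for p in([66,-126,7],[66,126,7],[70,-130,60],[70,130,60],[-70,-130,60]): a=proj(p); print(p,np.round(a)); cv2.circle(im,(int(a[0]),int(a[1])),1,(0,255,0),-1)
cv2.imwrite("pics/m9.png",cv2.resize(im[100:250,250:400],None,fx=4,fy=4,interpolation=cv2.INTER_NEAREST))
for u,v in((336,197),(334,208),(331,217)):
    w=b[v-6:v+7,u-6:u+7]; zz=w[...,2]; k=(zz>20)&(zz<33); print(u,v,w[k].mean(0).round(1),k.sum())
E
```

```text
tilt 0.6569221655893548
cl [625. 170. 233.]
cr [564. -49. 124.]
rim 1079 [ -74.93708356 -134.65176722   52.08488165] [ 70.47435068 135.79568875  64.45869684] 58.77331339240818
floor 3018 6.267000100966573
396
[66, -126, 7] [334. 240.]
[66, 126, 7] [353. 129.]
[70, -130, 60] [348. 234.]
[70, 130, 60] [367. 116.]
[-70, -130, 60] [276. 210.]
336 197 [ 50.2 -46.2  24.1] 130
334 208 [ 49.6 -69.7  24. ] 134
331 217 [ 48.9 -89.3  24.1] 122
```

View pics/m9.png

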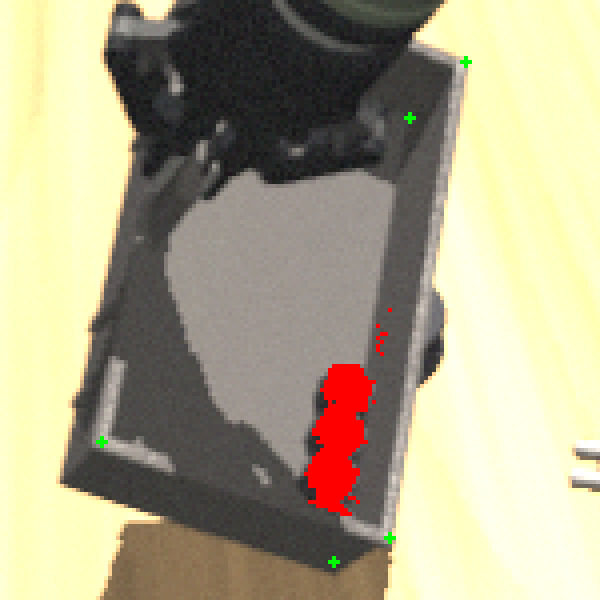

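Three nuts are in file at bin y -46, -70 and -89, against the far wall. The spacing implies the fourth is in the corner, hidden by the wall. A few more degrees of tilt should confirm it.

```bash

python3 -m handwheel '[[[0,0,0],[0,0.008,0],255],[[0,0,0],[0,0.01,0],255],[[0,0,0],[0,0.01,0],255],[[0,0,0],[0,0.008,0],255],[[0,0,0],[0,0,0],255],[[0,0,0],[0,0,0],255],[[0,0,0],[0,0,0],255],[[0,0,0],[0,0,0],255]]'
python3 - <<'E'
from m import *
s=get("side"); b,org,B=binpts(s); o=manip.observe(); print(o["wrist_force"],o["torque"],o["width"],abs(o["qd"]).max())
im=cv2.convertScaleAbs(s["img"],alpha=2.5,beta=30)
x,y,z=b[...,0],b[...,1],b[...,2]
m=(x>0)&(x<62)&(y<-20)&(y>-122)&(z>15)&(z<32)
H,_=np.histogram(y[m],bins=np.arange(-124,-20,4)); print(H)
m2=m[...,None]*np.uint8([0,0,255])
a=cv2.hconcat([im[150:250,300:370],cv2.addWeighted(im,.6,m2.astype(np.uint8),.4,0)[150:250,300:370]])
cv2.imwrite("pics/m10.png",cv2.resize(a,None,fx=5.5,fy=5.5,interpolation=cv2.INTER_CUBIC)); cv2.imwrite("pics/s10.png",s["img"])
E
```

```text
t: 16.15
tcp_pos: [498.1, 34.9, 283.7]
tool_rot: [-0.356, 0.717, 0.595, 0.067]
wrist_force: [-0.4, 0.5, -4.8]
width: 0.098
tilt 0.7405509500176852
cl [632. 168. 247.]
cr [561. -35. 116.]
[ 0.4888285   0.09071136 -4.10043432] [-0.71146802 -0.16627777  0.00835701] 0.0999976395901698 0.010366632175699806
[ 0  0 14 26 17 13 24 28 23 23 19 18 23 27 22 24 13 18 31 24 22 20 11  1
  1]
```

View pics/m10.png

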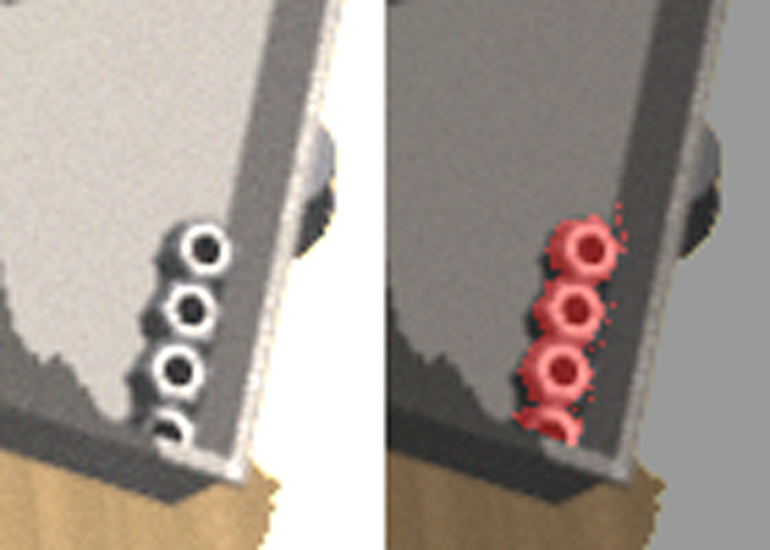

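All four nuts are now visible in file in the corner, with the fourth partly behind the end wall. Last checks: the bin's actual tilt from a plane fit of the floor, the distances, and the bystanders.

```bash

python3 -m handwheel '[[[0,0,0],[0,0,0],255],[[0,0,0],[0,0,0],255],[[0,0,0],[0,0,0],255]]'
python3 - <<'E'
from m import *
s=get("side"); b,org,B=binpts(s); x,y,z=b[...,0],b[...,1],b[...,2]
f=(abs(x)<35)&(abs(y)<60)&(z>-3)&(z<14); q=s["w"][f]; n=np.linalg.svd(q-q.mean(0),full_matrices=False)[2][2]; print("floor tilt",np.arccos(abs(n[2])))
m=(x>0)&(x<60)&(y<-20)&(z>20)&(z<32)
for lo,hi in((-58,-35),(-80,-58),(-102,-80)):
    k=m&(y>lo)&(y<hi); c=b[k].mean(0); print(c.round(1),"dist",np.linalg.norm(c[:2]-[66,-126]).round(1))
w=s["w"]
k=(abs(w[...,0]-468)<50)&(abs(w[...,1]+302)<50)&(w[...,2]>78)&(w[...,2]<95); print("can top",w[k].mean(0))
o=manip.observe(); print(o["t"],o["width"],abs(o["qd"]).max())
t=get("top"); w=t["w"]; k=(abs(w[...,0]-618)<65)&(abs(w[...,1]-290)<65)&(w[...,2]>15)&(w[...,2]<60); print("pulley",w[k].mean(0))
E
```

```text
t: 16.5
tcp_pos: [498.1, 34.8, 283.6]
tool_rot: [-0.356, 0.717, 0.595, 0.067]
wrist_force: [0.5, -0.2, -3.7]
width: 0.1
tilt 0.7407792350822953
cl [632. 168. 247.]
cr [560. -36. 116.]
floor tilt 0.7396989342038334
[ 49.3 -45.9  24.2] dist 81.8
[ 48.8 -69.   24.5] dist 59.5
[ 49.1 -91.5  24.6] dist 38.4
can top [ 465.3809254  -307.98851555   85.70290964]
16.55 0.10071197430135857 0.008410470155116789
pulley [618.54947935 290.69847723  31.89864706]
```

```bash
python3 -c "
from rig import manip
print(manip.job_done())"
```

```text
the job is handed in; nothing more can be done
None
```

I put the stray nut in the bin and let go of it. Then I gripped the bin by its tab at 110 N, lifted it about 210 mm, and tilted it far wall down, then tray-side (right) end down. I handed the job in at about 16.6 s with the bin still held in the air; the hand-in reports no verdict.

**What the last checks showed:**
- **Nuts:** all four lie in file along the far wall into the right-hand corner. Three of them measure about 82, 60 and 38 mm from the corner (limit 100 mm). The fourth sits in the corner itself, partly hidden by the end wall, so I saw it but did not measure it.
- **Tilt and height:** the tilt is 0.74 rad by both the tool pose and a plane fit of the bin floor. The lower far corner is about 116 mm above the bench.
- **Hold:** the finger opening stayed constant and the arm was still.
- **Bystanders:** the pulley reads as at the start. The can reads 3 to 6 mm from its first reading, but that compares two different cameras. The arm never went near it, so this is probably calibration and viewing error.

No check failed.

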